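# Fit and screw down the lid of a spice grinder

## Task

Close the spice grinder on the worktop: set its white lid with the black grip level on the steel cup, turn it gently backward (anticlockwise seen from above) until you feel it drop into the thread, then screw it forward (clockwise) fully home so that it squeezes the red seal and stays shut. Never force it, neither down nor round, and leave the other things where they stand; let go when it is shut.

Things in the scene. Friction and masses are not known exactly. Their poses are not given: they have to be found in the camera images.
- lid: The grinder's lid, loose, the right way up: a white round skirt 79 mm across and 22 mm high with a black fluted round grip on top (whole lid 51 mm high, about 0.1 kg). Origin: centre of the skirt's lower edge; z is its axis, up. Lid origin relative to cup_rim: 8 mm below when the lugs rest on the tabs, 15.5 mm below once dropped into the gaps onto the seal, about 17.5 mm below when screwed home.
- lid_grip (a point): Centre of the lid's black grip, 37 mm above the lid's origin; the grip is a round knob 53 mm across, standing from 22 to 51 mm above the lid's origin. Pressed down with 3 to 5 N the lid turns, on the tabs and in the thread, with under 0.3 N m; at a rib or stop the moment passes 0.5 N m at once.
- lid_lugs (a point): On the lid's axis, 6 mm above its origin, at the height of four lugs (4 mm thick) that point inward inside the skirt, 90 degrees apart. Where they stand round the lid cannot be seen from above and is not told by its axes.
- grinder: The spice grinder: black motor base 120 mm across, held to the worktop by suction feet, steel band, red start key at its front (-x of its frame); an open steel cup stands in it, at any angle, and does not turn when the lid is screwed. Origin: centre of its underside; z up. To its left a paper towel roll is fixed to the worktop at about x 0.45, y 0.22, under 0.35 m high.
- cup_rim (a point): Centre of the cup's rim, on the grinder's axis, 138 mm above the worktop; z up. The neck below it is 62 mm across and carries the tabs outside. Each tab has a rib at its clockwise end that rises 2.5 mm above the tab: turned clockwise on top of the tabs, the lid jams on the ribs; lugs that come down on the ribs hold it 2.5 mm higher.
- cup_tabs (a point): On the cup's axis, 4 mm below the rim, at the level tops of the thread: four tabs 70 mm across, each about 70 degrees long, with gaps of 18 degrees (11 mm) between, at an angle that is not told. The lid's skirt passes over them with 1.4 mm clearance all round. From wherever the lugs come down, turning the lid anticlockwise brings them to the gaps within 85 degrees, and it drops 7 mm.
- seal (a joint): Squeeze of the red seal ring on the rim, m: 0 = free (4 mm proud of the rim), 0.004 = flat; a spring, 3.8 N per mm, about 0.002 with the lid home. Under the tabs, clockwise, slopes draw the lid down over 60 degrees, then 15 degrees level to a stop about 72 degrees after the drop; friction holds it.
- mug_1: Bystander: white mug with blue stripes, 97 mm high. Origin: centre of its underside.
- spice_jar_a: Bystander: round spice jar with a red cap, 106 mm high. Origin: centre of its underside.
- spice_jar_b: Bystander: round spice jar with a black cap, 107 mm high. Origin: centre of its underside.
- bottle: Bystander: pale green bottle with an orange cap, 61 mm across, 199 mm high. Origin: centre of its underside.
- pepper_mill: Bystander: small grey mill, 44 mm across, 90 mm high. Origin: centre of its underside.
- chilli: Bystander: glass jar with a yellow lid, 94 mm across, 140 mm high. Origin: centre of its underside.
- fork: Bystander: steel fork, 194 mm long, lying flat. Origin: centre of its underside.

How it is judged:
By the outcome, as a careful person would: the job done as asked, in the order asked, and still so for the second after the job is handed in, with the robot touching nothing.
It also fails if it takes over 72 s, if anything falls off the work surface, if the arm or the gripper's body presses on something with over 40 N, if the wrist force passes 120 N, or if a joint passes its speed limit or range.

## Robot

A 6-joint arm with a two-finger parallel gripper is mounted at the origin on the work surface; the furniture and walls round the work are solid. World frame = base frame: x ahead of the robot, y to its left, z up, the work surface at z = 0. Lengths are in m, angles in rad, forces in N, time in s.
With the tool pointing down it reaches from about 0.25 to 0.8 m from the base axis. Payload 8.5 kg.
Tool frame: the origin (TCP) lies between the finger pads; the fingertips stand 17 mm ahead of it and the grasp point (between the pads) lies 2 mm behind it (r.finger_overhang is the z of the fingertips in the tool frame, in m); z points along the fingers, y is the line along which they close (so a half turn about z gives the same grasp; the last joint's range is limited). The gripper opens to 85 mm and grips with 20 to 120 N. Pads are 22 mm wide; open, the fingers measure 114 mm over their backs; the gripper's body (76 mm by 85 mm) begins 54 mm behind the grasp point. The pads swing forward as they close: fully open they stand 13 mm farther back than shut.
Start: joints at [1.163, 0.238, -0.013, 1.319, 0, 1.571], TCP at [0.208, 0.482, 0.222] pointing down, gripper open.
Joint ranges: [-2.66, 2.66], [-1.03, 1.9], [-1.14, 1.46], [-1.82, 2.27], [-1.45, 1.34], [-3.14, 3.14]. Speed limits (rad/s): [2.22, 2.22, 2.79, 3.14, 3.14, 3.14].

## Interface

Orientations are given as a unit quaternion [w, x, y, z].
In Python, from cell import r, imaging gives the robot as it stands.
- The arm moves only by the shell command python3 -m handwheel 'ROWS' [FORCE]. ROWS is JSON, a list of rows, each a list of 3 entries, a list of its own where there are three numbers: the shift along the tool's x, y, z scaled (see below), then the turn, a rotation vector about the tool's x, y, z scaled (see below), then the finger opening in mm, from 0 to 85.4. In form: [[[dx, dy, dz], [rx, ry, rz], grip], ...]. A call has 1 to 10 rows; each row shifts and turns the commanded pose from where the row before left it, along the tool's axes as they then stand; what a row does not reach is not made up. The controller multiplies each number of a shift by 30 mm and each number of a turn by 0.12 rad. A row lasts 1/12 s, in which the tool goes at most 41.7 mm and 7.16 degrees, less where a joint would pass 70% of its speed; a pose out of reach is approached as far as the arm can. A call with a number of a shift or a turn outside -1 to 1 is refused whole. A call with a gripper value outside its range is refused whole. The fingers move at their own pace and stop on an object; FORCE is the grip in N (left out, the last holds). Time passes only in rows, so rows that do not move let the fingers close. It gives the time, the measured TCP pose, the force, the opening and the grip force at its end, in the units of the state.
- r.sense(): the state, without advancing time (a new reading comes with each control period).
- imaging.capture(name): name is "scene" or "top" or "wrist"; returns a dict with "frame" (400x640x3 uint8, red, green, blue), "intrinsics" (3x3 intrinsics, pixels), "position" and "rotation" of the camera in the world. Camera axes: x right, y up, looking along -z (the intrinsics and any distortion apply to the point x, -y, -z); pixel columns grow to the right and rows downward; lengths in m; the calibration is good to about 2 mm. A picture is of the moment at which its call begins. There is no depth.
- r.finish_job(): hands the job in; it is judged then, once.
The state is a dict: "time_s": time; "qpos": joint angles; "qd": joint speeds; "joint_efforts": joint torques, N m; "ee_pos": TCP position; "ee_rot": TCP orientation; "contact_force": force on the tool from outside, world axes, zero at the start; "torque": the same for the moment, N m; "opening": finger opening in m; "finger_force": force on a finger pad.
Only numpy, scipy, OpenCV 4.12 (cv2) and the standard library are available. Lean on these libraries where they do the work, as an engineer would, in place of code of your own. Each camera call takes 0.05 s, during which the arm holds its last target. There are 200 camera calls.

## Working session

There is one attempt and no reset: what is moved stays moved. The work goes in short steps, Python scripts to look and compute and a shell command to move; the robot and the scene stay as the last step left them, time stands still between calls to the robot, and variables do not carry over. Pictures are saved under pics/ and viewed, at most 10 in all, crops included, and the job is handed in when it is done.

```bash
ls; mkdir -p pics; cat > h.py <<'E'
import numpy as np, cv2
from scipy.spatial.transform import Rotation as R
from cell import r, imaging
def cap(n,f):
    c=imaging.capture(n); cv2.imwrite('pics/'+f+'.png',c['frame'][:,:,::-1]); np.savez('pics/'+f+'.npz',K=c['intrinsics'],p=c['position'],R=c['rotation']); return c
def ray(f,u,v):
    d=np.load('pics/'+f+'.npz'); x=np.linalg.solve(d['K'],[u,v,1.]); w=np.array(d['R']); 
    w = w if w.shape==(3,3) else R.from_quat(np.r_[w[1:],w[0]]).as_matrix()
    return d['p'], w@np.array([x[0],-x[1],-x[2]])
def atz(f,u,v,z):
    p,d=ray(f,u,v); return p+d*(z-p[2])/d[2]
def proj(f,P):
    d=np.load('pics/'+f+'.npz'); w=d['R']; q=w.T@(np.array(P)-d['p']); k=d['K']@np.array([q[0],-q[1],-q[2]]); return k[:2]/k[2]
E
python3 - <<'E'
from h import *
for n in ['top','scene']:
    c=cap(n,n+'0'); print(n,c['intrinsics'],c['position'],c['rotation'],[k for k in c])
print(r.sense())
E
```

```text
pics
top [[417.62002203   0.         319.41441851]
 [  0.         417.62002203 195.21208566]
 [  0.           0.           1.        ]] [0.45358147 0.04620336 1.09046506] [ 0.71492466  0.02025598 -0.02880292 -0.69831427] ['frame', 'intrinsics', 'position', 'rotation']
scene [[389.20219599   0.         320.93820481]
 [  0.         389.20219599 196.52510177]
 [  0.           0.           1.        ]] [ 0.11577527 -0.58929711  0.69621624] [ 0.86719072  0.41486191 -0.11914739 -0.248342  ] ['frame', 'intrinsics', 'position', 'rotation']
{'time_s': 0.1, 'qpos': array([ 1.16299761e+00,  2.38743779e-01, -1.41614592e-02,  1.31918962e+00,
       -1.46377065e-06,  1.57077106e+00]), 'qd': array([ 0.00125612,  0.00046318,  0.00067863, -0.00082166,  0.00104532,
       -0.00040716]), 'joint_efforts': array([-8.15206440e-04, -5.39723682e+01,  3.46997845e+01,  1.34018555e-02,
       -4.00995793e-05,  6.53254943e-07]), 'ee_pos': array([0.20806086, 0.4816027 , 0.22183316]), 'ee_rot': array([-1.30761018e-04,  2.02477024e-01,  9.79286798e-01, -6.35963602e-04]), 'contact_force': array([-1.04710073,  0.69350839, -0.96587307]), 'torque': array([-0.00404326,  0.01165926,  0.06542193]), 'finger_force': 0.0, 'opening': 0.08530000491364398}
```

```bash
sed -i "s/w=d\['R'\]; q=/w=R.from_quat(np.r_[d['R'][1:],d['R'][0]]).as_matrix(); q=/" h.py
```

```text
(no output)
```

View pics/top0.png

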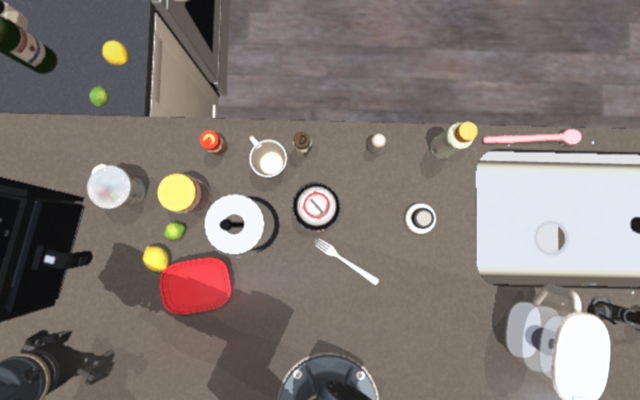

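View pics/scene0.png

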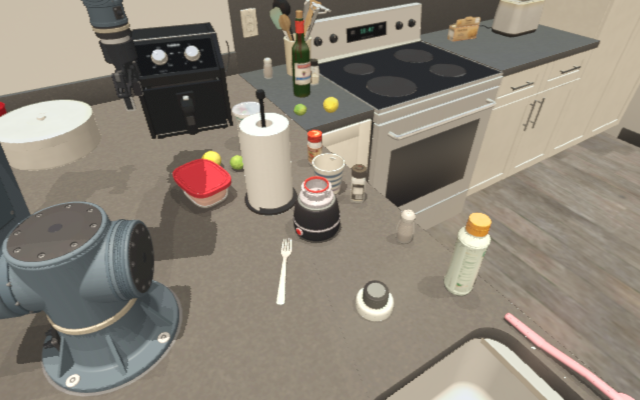

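Top: lid at (421,219), grip top ~(424,217); cup with red seal ~(316,205). Scene: lid skirt at (375,303), seal (317,185). I'll make an enlarged composite.

```bash
python3 - <<'E'
from h import *
t=cv2.imread('pics/top0.png'); s=cv2.imread('pics/scene0.png')
def cr(i,u,v): return cv2.resize(i[v-25:v+25,u-30:u+30],None,fx=6.5,fy=6,interpolation=cv2.INTER_CUBIC)
def g(i,u,v):
    c=cv2.resize(i[v-30:v+30,u-40:u+40],(400,300),interpolation=cv2.INTER_CUBIC)
    for k in range(0,80,10): cv2.putText(c,str(u-40+k),(k*5,8),0,.3,(0,255,255)); cv2.line(c,(k*5,0),(k*5,300),(0,255,255),1) if k%20==0 else 0
    for k in range(0,60,10): cv2.putText(c,str(v-30+k),(0,k*5+8),0,.3,(0,255,0)); cv2.line(c,(0,k*5),(400,k*5),(0,255,0),1) if k%20==0 else 0
    return c
cv2.imwrite('pics/c1.png',np.vstack([np.hstack([g(t,421,218),g(t,316,206)]),np.hstack([g(s,375,300),g(s,317,200)])]))
print('lid guess',atz('top0',421,219,.022),atz('top0',424,217,.051),atz('scene0',375,298,.022))
print('seal',atz('top0',316,205,.142),atz('scene0',317,185,.142))
E
```

```text
lid guess [ 0.47313958 -0.22755676  0.022     ] [ 0.47776447 -0.22760055  0.051     ] [ 0.4762993  -0.22555256  0.022     ]
seal [0.49715919 0.04273796 0.142     ] [0.49539274 0.03566323 0.142     ]
```

View pics/c1.png

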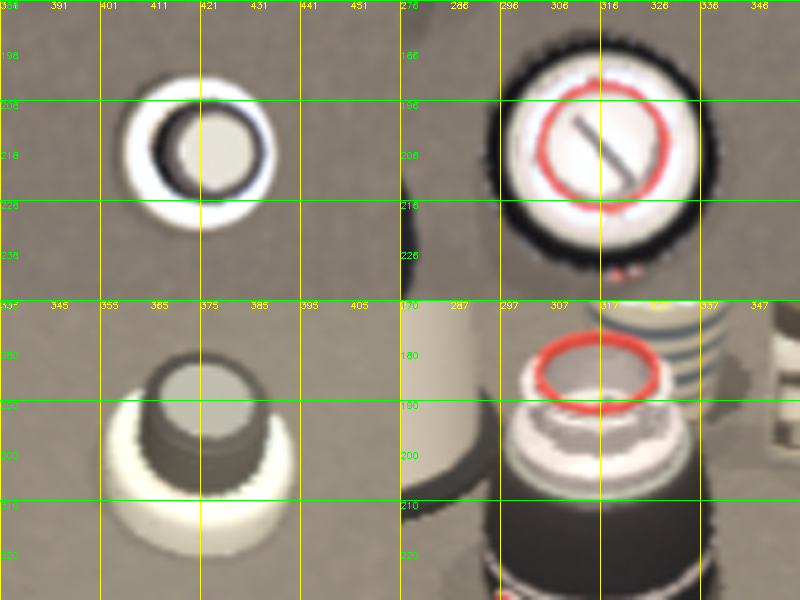

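```bash
python3 -m handwheel '[[[-0.7,-0.9,-0.6],[0,0,0],85],[[-0.7,-0.9,-0.6],[0,0,0],85],[[-0.7,-0.9,-0.4],[0,0,0],85],[[-0.7,-0.9,-0.4],[0,0,0],85],[[-0.7,-0.9,-0.4],[0,0,0],85],[[-0.7,-0.9,-0.4],[0,0,0],85],[[-0.7,-0.9,-0.4],[0,0,0],85],[[-0.7,-0.9,-0.4],[0,0,0],85],[[-0.7,-0.9,0],[0,0,0],85],[[-0.7,-0.9,0],[0,0,0],85]]'; python3 -m handwheel '[[[-0.7,-0.9,0],[0,0,0],85],[[-0.7,-0.9,0],[0,0,0],85],[[-0.7,-0.9,0],[0,0,0],85],[[-0.7,-0.9,0],[0,0,0],85],[[0,0,0],[0,0,0],85]]'
cat >> h.py <<'E'
def rot(): q=r.sense()['ee_rot']; return R.from_quat(np.r_[q[1:],q[0]])
def units(P):
    s=r.sense(); return rot().inv().apply(np.array(P)-s['ee_pos'])/.03
def tri(a,b):
    p1,d1=ray(*a);p2,d2=ray(*b);d1/=np.linalg.norm(d1);d2/=np.linalg.norm(d2)
    t=np.linalg.lstsq(np.c_[d1,-d2],p2-p1,rcond=None)[0]; x,y=p1+t[0]*d1,p2+t[1]*d2
    return (x+y)/2,np.linalg.norm(x-y)
E
python3 - <<'E'
from h import *
print('grip top',tri(('top0',424.6,218.3),('scene0',376.5,289.8)))
print('seal',tri(('top0',316.6,205),('scene0',316.5,184.3)))
print(atz('top0',421,218.5,.015),atz('top0',424.6,218.3,.051))
s=r.sense();print(s['time_s'],s['ee_pos'],s['qpos'],s['ee_rot'],r.finger_overhang)
print(units([.474,-.227,.2]))
E
```

```text
time_s: 0.93
ee_pos: [0.294, 0.1494, 0.331]
ee_rot: [0.001, 0.202, 0.979, 0.0]
contact_force: [1.0, -0.3, 0.4]
opening: 0.085
finger_force: 0.0
time_s: 1.35
ee_pos: [0.3289, 0.0136, 0.3302]
ee_rot: [0.0, 0.206, 0.979, -0.001]
contact_force: [0.8, 0.5, -0.6]
opening: 0.085
finger_force: 0.0
grip top (array([ 0.47446699, -0.22839792,  0.05361646]), np.float64(9.920411304045305e-05))
seal (array([0.49736756, 0.04132463, 0.13964283]), np.float64(0.00015521254283341434))
[ 0.47455577 -0.22934233  0.015     ] [ 0.474561   -0.22911975  0.051     ]
1.35 [0.32887945 0.01356969 0.33018527] [ 0.04292231 -0.11774033 -0.12746054  1.56113443 -0.00175717  0.45727157] [ 1.89197287e-04  2.05695672e-01  9.78615613e-01 -8.58465473e-04] 0.017
[-7.6532628  -5.38595574  4.35368308]
```

```bash
python3 -m handwheel '[[[-0.77,-0.54,0.3],[0,0,0],85],[[-0.77,-0.54,0.3],[0,0,0],85],[[-0.77,-0.54,0.3],[0,0,0],85],[[-0.77,-0.54,0.3],[0,0,0],85],[[-0.77,-0.54,0.3],[0,0,0],85],[[-0.77,-0.54,0.3],[0,0,0],85],[[-0.77,-0.54,0.3],[0,0,0],85],[[-0.77,-0.54,0.3],[0,0,0],85],[[-0.77,-0.54,0.3],[0,0,0],85],[[-0.77,-0.54,0.3],[0,0,0],85]]' | head -0; python3 -m handwheel '[[[0,0,0.5],[0,0,0],85],[[0,0,0.5],[0,0,0],85],[[0,0,0.5],[0,0,0],85],[[0,0,0],[0,0,0],85]]'
python3 - <<'E'
from h import *
c=cap('wrist','w0');print(c['position'],c['rotation'])
print(units([.4745,-.2285,.041]), proj('w0',[.4745,-.2285,.051]),proj('w0',[.4745,-.2285,.022]))
E
```

```text
time_s: 2.52
ee_pos: [0.4745, -0.2212, 0.1924]
ee_rot: [-0.003, 0.203, 0.979, 0.001]
contact_force: [0.4, 0.0, 0.5]
opening: 0.0849
finger_force: 0.0
[ 0.41397914 -0.19405006  0.3436151 ] [ 0.82869313 -0.10990447 -0.07298255  0.54393221]
[-0.09443719 -0.2254704   5.10053093] [312.83119284 188.80458815] [313.50433308 182.38314109]Exception ignored on flushing sys.stdout:
BrokenPipeError: [Errno 32] Broken pipe
```

View pics/w0.png

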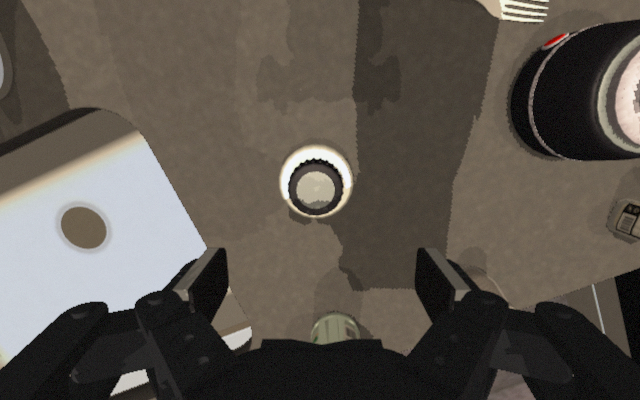

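Lid in wrist view: grip top centre (316,189), skirt centre (316,181); close to the predictions. The cup's seal is cut off at the right edge.

```bash
python3 - <<'E'
from h import *
for p in [(316,189,.051),(316,181,.022)]:
    a=atz('w0',*p); print(a,units([a[0],a[1],.042]))
E
python3 -m handwheel '[[[-0.09,-0.2,0.8],[0,0,0],85],[[0,0,0.8],[0,0,0],85],[[0,0,0.8],[0,0,0],85],[[0,0,0],[0,0,0],85]]'
```

```text
[ 0.47587497 -0.2258101   0.051     ] [-0.10084218 -0.12498184  5.06718042]
[ 0.47418846 -0.22552856  0.022     ] [-0.04551287 -0.13865839  5.06737155]
time_s: 2.9
ee_pos: [0.4743, -0.2275, 0.1207]
ee_rot: [-0.002, 0.202, 0.979, 0.001]
contact_force: [-1.9, 0.1, -0.5]
opening: 0.085
finger_force: 0.0
```

```bash
python3 -m handwheel '[[[0,0,0.7],[0,0,0],85],[[0,0,0.7],[0,0,0],85],[[0,0,0.7],[0,0,0],85],[[0,0,0.5],[0,0,0],85],[[0,0,0],[0,0,0],85],[[0,0,0],[0,0,0],50],[[0,0,0],[0,0,0],50],[[0,0,0],[0,0,0],50],[[0,0,0],[0,0,0],50],[[0,0,0],[0,0,0],50]]' 40;  python3 -m handwheel '[[[0,0,0],[0,0,0],50],[[0,0,0],[0,0,0],50],[[0,0,0],[0,0,0],50]]'
```

```text
time_s: 3.73
ee_pos: [0.4766, -0.2289, 0.0464]
ee_rot: [0.001, 0.202, 0.979, -0.0]
contact_force: [-0.1, 1.0, 0.6]
opening: 0.0503
finger_force: 0.0
time_s: 3.98
ee_pos: [0.4761, -0.2286, 0.0456]
ee_rot: [0.0, 0.203, 0.979, -0.0]
contact_force: [-0.1, 0.4, -0.5]
opening: 0.0501
finger_force: 0.0
```

```bash
python3 -m handwheel '[[[0,0,0],[0,0,0],40],[[0,0,0],[0,0,0],40],[[0,0,0],[0,0,0],40]]' 40; python3 -c "
from h import *
cap('wrist','w1')"
```

```text
time_s: 4.23
ee_pos: [0.476, -0.2286, 0.0454]
ee_rot: [-0.0, 0.202, 0.979, -0.0]
contact_force: [1.4, -0.7, -0.5]
opening: 0.0401
finger_force: 0.0
```

View pics/w1.png

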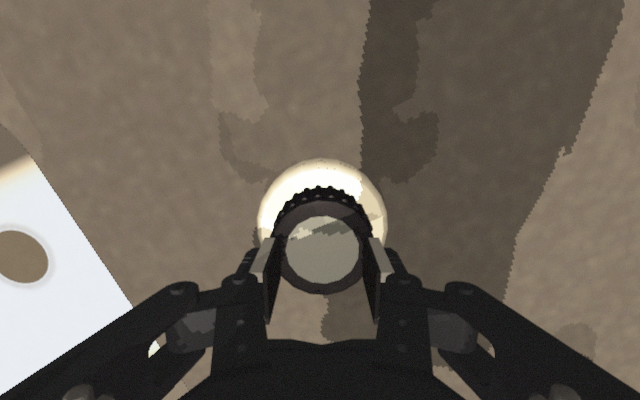

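Knob top centre at (322,254), pad tips at about (283,237) and (370,237); the pads show no contact, so I'll check by projection.

```bash
python3 - <<'E'
from h import *
s=r.sense();T=rot();p=s['ee_pos'];print(p,s['opening'])
d=np.load('pics/w1.npz');print(d['p'],d['K'][0,0])
for q in [(0,0,0),(0,.02,0),(0,-.02,0),(0,.02,.017),(0,-.02,.017),(.011,.02,.017),(-.011,.02,.017),(.011,.02,-.02),(-.011,.02,-.02)]: print(q,proj('w1',p+T.apply(q)).round())
print('knob top',proj('w1',[.4748,-.227,.051]),atz('w1',322,254,.051))
for z in (.022,.051):print([proj('w1',np.array([.4748,-.227,z])+T.apply([0,k,0])).round() for k in (-.0265,.0265)])
print(units([.4748,-.227,.042]))
E
```

```text
[ 0.47602973 -0.22859614  0.04538029] 0.040278586111260936
[ 0.41474164 -0.20109719  0.19629138] 315.7806653377142
(0, 0, 0) [319. 246.]
(0, 0.02, 0) [358. 246.]
(0, -0.02, 0) [280. 246.]
(0, 0.02, 0.017) [354. 234.]
(0, -0.02, 0.017) [284. 234.]
(0.011, 0.02, 0.017) [355. 216.]
(-0.011, 0.02, 0.017) [354. 252.]
(0.011, 0.02, -0.02) [364. 242.]
(-0.011, 0.02, -0.02) [362. 286.]
knob top [321.04823722 247.79851118] [ 0.47808278 -0.22790222  0.051     ]
[array([276., 227.]), array([366., 227.])]
[array([268., 248.]), array([374., 248.])]
[0.05871259 0.03259848 0.11268166]
```

```bash
python3 - <<'E'
from h import *
i=cv2.imread('pics/w1.png'); cv2.imwrite('pics/c2.png',cv2.resize(i[150:350,220:420],(600,600),interpolation=cv2.INTER_CUBIC))
E
```

```text
(no output)
```

View pics/c2.png

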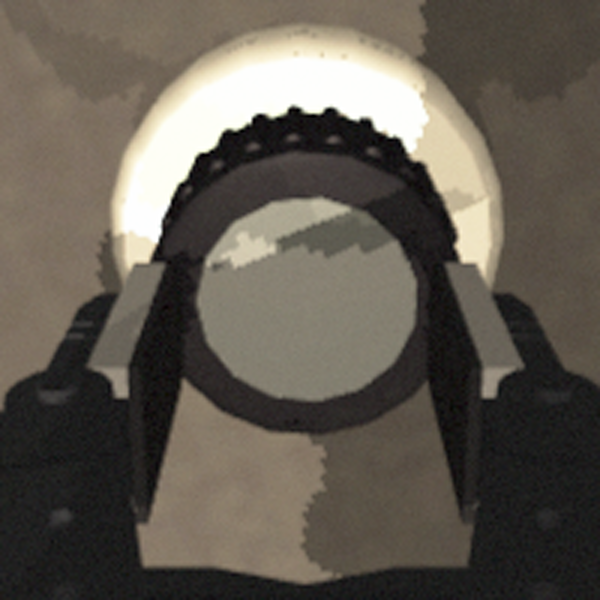

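```bash
python3 -m handwheel '[[[0,0,0],[0,0,0],20],[[0,0,0],[0,0,0],20],[[0,0,0],[0,0,0],20],[[0,0,0],[0,0,0],20]]' 40; python3 -m handwheel '[[[0,0,0],[0,0,0],10],[[0,0,0],[0,0,0],10],[[0,0,0],[0,0,0],10]]'; python3 -c "
from h import *
cap('wrist','w2')
i=cv2.imread('pics/w2.png'); cv2.imwrite('pics/c3.png',i[150:350,170:470])
print(r.sense())"
```

```text
time_s: 4.62
ee_pos: [0.4761, -0.2286, 0.0454]
ee_rot: [-0.0, 0.203, 0.979, -0.0]
contact_force: [0.1, 1.0, 0.9]
opening: 0.0197
finger_force: 0.0
time_s: 4.87
ee_pos: [0.476, -0.2286, 0.0454]
ee_rot: [-0.0, 0.202, 0.979, -0.0]
contact_force: [-0.7, 0.8, -0.4]
opening: 0.0101
finger_force: 0.0
{'time_s': 4.9167, 'qpos': array([-4.47636366e-01,  3.65204230e-01, -3.15247461e-01,  8.90388864e-01,
       -1.15179014e-04, -3.98162115e-02]), 'qd': array([-9.47021841e-04,  2.32465386e-03,  9.29904946e-04, -8.14862516e-04,
        5.97160546e-04,  9.93589422e-05]), 'joint_efforts': array([ 2.80738292e-03, -5.78123975e+01,  2.87779641e+01,  1.28690961e-03,
       -6.96619045e-04,  2.19897862e-05]), 'ee_pos': array([ 0.47604948, -0.22861226,  0.045416  ]), 'ee_rot': array([-3.53576974e-05,  2.02499936e-01,  9.79282274e-01, -5.05509809e-05]), 'contact_force': array([-0.53652119,  1.36417247,  0.22578597]), 'torque': array([ 0.02562746,  0.05175169, -0.0213585 ]), 'finger_force': 0.0, 'opening': 0.009948728066375626}
```

View pics/c3.png

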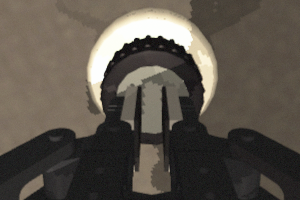

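Here the pads pass above the knob: the tips appear about 30 mm higher than reckoned. I'll open, feel my way down to the skirt, back off and close.

```bash
python3 -m handwheel '[[[0,0,0],[0,0,0],68],[[0,0,0],[0,0,0],68],[[0,0,0],[0,0,0],68],[[0,0,0],[0,0,0],68],[[0,0,0],[0,0,0],68],[[0,0,0],[0,0,0],68],[[0,0,0],[0,0,0],68]]'; for i in 1; do python3 -m handwheel '[[[0,0,0.1],[0,0,0],68],[[0,0,0.1],[0,0,0],68],[[0,0,0],[0,0,0],68]]';python3 -m handwheel '[[[0,0,0.1],[0,0,0],68],[[0,0,0],[0,0,0],68]]'; done
```

```text
time_s: 5.5
ee_pos: [0.4761, -0.2286, 0.0454]
ee_rot: [-0.0, 0.202, 0.979, -0.0]
contact_force: [-0.8, -0.4, -0.2]
opening: 0.0679
finger_force: 0.0
time_s: 5.75
ee_pos: [0.4757, -0.2284, 0.0387]
ee_rot: [-0.0, 0.203, 0.979, 0.0]
contact_force: [0.1, -0.1, 0.2]
opening: 0.0681
finger_force: 0.0
time_s: 5.92
ee_pos: [0.4758, -0.2285, 0.0359]
ee_rot: [-0.0, 0.202, 0.979, 0.0]
contact_force: [0.5, 0.5, 1.1]
opening: 0.0682
finger_force: 0.0
```

```bash
for i in 1; do python3 -m handwheel '[[[0,0,0.1],[0,0,0],68],[[0,0,0],[0,0,0],68]]';python3 -m handwheel '[[[0,0,0.1],[0,0,0],68],[[0,0,0],[0,0,0],68]]'; done | grep -E "pos|force"
```

```text
ee_pos: [0.4759, -0.2285, 0.0329]
contact_force: [0.4, 0.2, 0.1]
finger_force: 0.0
ee_pos: [0.4759, -0.2285, 0.03]
contact_force: [-0.5, -0.2, -0.8]
finger_force: 0.0
```

```bash
python3 -m handwheel '[[[0,0,0],[0,0,0],45],[[0,0,0],[0,0,0],45],[[0,0,0],[0,0,0],45],[[0,0,0],[0,0,0],45]]' 20 | grep -E "pos|force|open"
```

```text
ee_pos: [0.476, -0.2286, 0.0306]
contact_force: [-1.0, -0.1, 2.7]
opening: 0.0521
finger_force: 20.8
```

```bash
python3 -m handwheel '[[[0,0,0],[0,0,0],62],[[0,0,0],[0,0,0],62],[[0,0,0],[0,0,0],62]]' 20 | grep -E "pos|force|open"; for k in a ; do python3 -m handwheel '[[[0,0,0.1],[0,0,0],62],[[0,0,0],[0,0,0],62]]';python3 -m handwheel '[[[0,0,0.1],[0,0,0],62],[[0,0,0],[0,0,0],62]]'; done | grep -E "pos|contact"
```

```text
ee_pos: [0.4761, -0.2287, 0.0304]
contact_force: [0.2, 1.1, -0.4]
opening: 0.0623
finger_force: 0.0
ee_pos: [0.4759, -0.2286, 0.027]
contact_force: [-0.7, -0.8, 0.2]
ee_pos: [0.4758, -0.2285, 0.0239]
contact_force: [-0.7, 0.0, -0.0]
```

```bash
for k in a ; do python3 -m handwheel '[[[0,0,0.1],[0,0,0],62],[[0,0,0],[0,0,0],62]]';python3 -m handwheel '[[[0,0,0.07],[0,0,0],62],[[0,0,0],[0,0,0],62]]'; done | grep -E "pos|contact"; python3 -c "
from h import *
cap('wrist','w3')
i=cv2.imread('pics/w3.png'); cv2.imwrite('pics/c4.png',cv2.resize(i[130:330,200:440],(720,600),interpolation=cv2.INTER_CUBIC))"
```

```text
ee_pos: [0.4758, -0.2285, 0.0209]
contact_force: [-0.1, 0.5, 0.5]
ee_pos: [0.4759, -0.2286, 0.019]
contact_force: [-0.7, 0.5, -0.3]
```

View pics/c4.png

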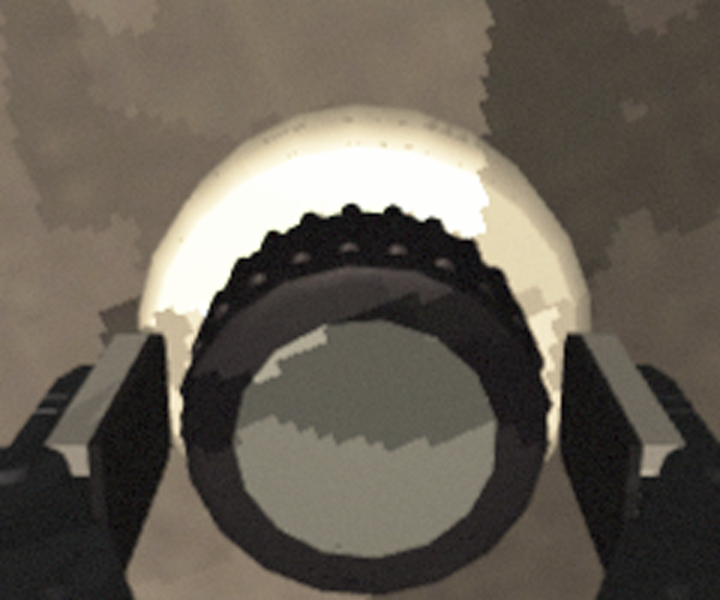

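```bash
python3 - <<'E'
from h import *
T=rot()
for z,rr in ((.022,.0395),(.02,.0395),(.051,.0265),(.048,.0265)):
    a=[proj('w3',np.array([.4755,-.228,z])+T.apply([0,k,0])) for k in (-rr,rr)];print(z,np.round(a),(a[1]-a[0])[0])
d=np.load('pics/w3.npz');print(d['p'],R.from_quat(np.r_[d['R'][1:],d['R'][0]]).as_matrix()[:,2]); p=r.sense()['ee_pos']
for z in (-.03,-.02,-.01,0,.017): print(z,[np.round(proj('w3',p+T.apply([sx*.011,y,z]))) for y in (-.031,.031) for sx in (1,-1)])
E
```

```text
0.022 [[242. 248.]
 [398. 248.]] 155.63411471797923
0.02 [[243. 246.]
 [397. 246.]] 153.78452495025053
0.051 [[256. 277.]
 [383. 276.]] 126.46797313910963
0.048 [[258. 273.]
 [381. 273.]] 123.76355533528204
[ 0.41466387 -0.20105702  0.169918  ] [-0.24472366  0.10473984  0.96391903]
-0.03 [array([244., 252.]), array([248., 299.]), array([393., 252.]), array([390., 298.])]
-0.02 [array([249., 242.]), array([252., 286.]), array([388., 242.]), array([386., 286.])]
-0.01 [array([254., 234.]), array([257., 275.]), array([384., 234.]), array([382., 275.])]
0 [array([258., 227.]), array([260., 266.]), array([380., 226.]), array([378., 266.])]
0.017 [array([264., 216.]), array([266., 252.]), array([375., 216.]), array([373., 252.])]
```

Pad tips at (255,242)/(388,242) match a tool z of about −15 to −20 mm, so the tips are only ~12 mm below the knob's top. Going 8 mm deeper and gripping.

```bash
for k in a ; do python3 -m handwheel '[[[0,0,0.1],[0,0,0],62],[[0,0,0],[0,0,0],62]]';python3 -m handwheel '[[[0,0,0.1],[0,0,0],62],[[0,0,0],[0,0,0],62]]';python3 -m handwheel '[[[0,0,0.06],[0,0,0],62],[[0,0,0],[0,0,0],62]]'; done | grep -E "pos|contact"; python3 -m handwheel '[[[0,0,0],[0,0,0],45],[[0,0,0],[0,0,0],45],[[0,0,0],[0,0,0],45],[[0,0,0],[0,0,0],45],[[0,0,0],[0,0,0],45]]' 40
```

```text
ee_pos: [0.4759, -0.2285, 0.0159]
contact_force: [0.9, -0.7, 0.6]
ee_pos: [0.4759, -0.2285, 0.0129]
contact_force: [-0.7, -0.1, 0.1]
ee_pos: [0.4759, -0.2285, 0.0112]
contact_force: [-0.1, 0.1, -0.3]
time_s: 8.47
ee_pos: [0.4761, -0.2286, 0.0117]
ee_rot: [0.0, 0.203, 0.979, -0.0]
contact_force: [-2.0, -0.0, 4.3]
opening: 0.0521
finger_force: 42.0
```

```bash
python3 -m handwheel '[[[0,0,-0.3],[0,0,0],45],[[0,0,-0.5],[0,0,0],45],[[0,0,-0.8],[0,0,0],45],[[0,0,-0.9],[0,0,0],45],[[0,0,-0.9],[0,0,0],45],[[0,0,-0.9],[0,0,0],45],[[0,0,-0.9],[0,0,0],45],[[0,0,-0.6],[0,0,0],45],[[0,0,-0.3],[0,0,0],45],[[0,0,0],[0,0,0],45]]' 40; python3 -c "
from h import *
print(units([.497,.0415,.19]))"
```

```text
time_s: 9.3
ee_pos: [0.477, -0.2291, 0.1967]
ee_rot: [0.002, 0.203, 0.979, -0.001]
contact_force: [0.5, 0.4, -0.9]
opening: 0.052
finger_force: 42.0
[2.96609433 8.54393138 0.20914088]
```

```bash
python3 -m handwheel '[[[0.2,0.54,0],[0,0,0],45],[[0.3,0.85,0],[0,0,0],45],[[0.35,1,0],[0,0,0],45],[[0.35,1,0],[0,0,0],45],[[0.35,1,0],[0,0,0],45],[[0.35,1,0],[0,0,0],45],[[0.35,1,0],[0,0,0],45],[[0.35,1,0],[0,0,0],45],[[0.3,0.8,0],[0,0,0],45],[[0.1,0.3,0],[0,0,0],45]]' 40 ; python3 -m handwheel '[[[0,0,0.3],[0,0,0],45],[[0,0,0.3],[0,0,0],45],[[0,0,0],[0,0,0],45]]'; python3 - <<'E'
from h import *
print(units([.497,.0415,.142]),r.sense()['ee_rot'])
for n in ('top','scene'): cap(n,n+'1')
t=cv2.imread('pics/top1.png'); s=cv2.imread('pics/scene1.png')
def g(i,u,v):
    c=cv2.resize(i[v-50:v+50,u-40:u+40],(400,500),interpolation=cv2.INTER_CUBIC)
    for k in range(0,80,20): cv2.putText(c,str(u-40+k),(k*5,8),0,.3,(0,255,255)); cv2.line(c,(k*5,0),(k*5,500),(0,255,255),1)
    for k in range(0,100,20): cv2.putText(c,str(v-50+k),(0,k*5+8),0,.3,(0,255,0)); cv2.line(c,(0,k*5),(400,k*5),(0,255,0),1)
    return c
cv2.imwrite('pics/c5.png',np.hstack([g(t,316,206),g(s,317,175)]))
E
```

```text
time_s: 10.13
ee_pos: [0.4937, 0.0437, 0.193]
ee_rot: [-0.001, 0.201, 0.98, 0.0]
contact_force: [-0.7, 0.4, -1.5]
opening: 0.0521
finger_force: 42.1
time_s: 10.38
ee_pos: [0.493, 0.0399, 0.1738]
ee_rot: [-0.002, 0.203, 0.979, -0.001]
contact_force: [0.1, 0.0, -0.6]
opening: 0.0517
finger_force: 42.1
[-0.10431733  0.10528415  1.0581054 ] [-1.88200870e-03  2.02732455e-01  9.79231998e-01 -8.39188960e-04]
```

View pics/c5.png

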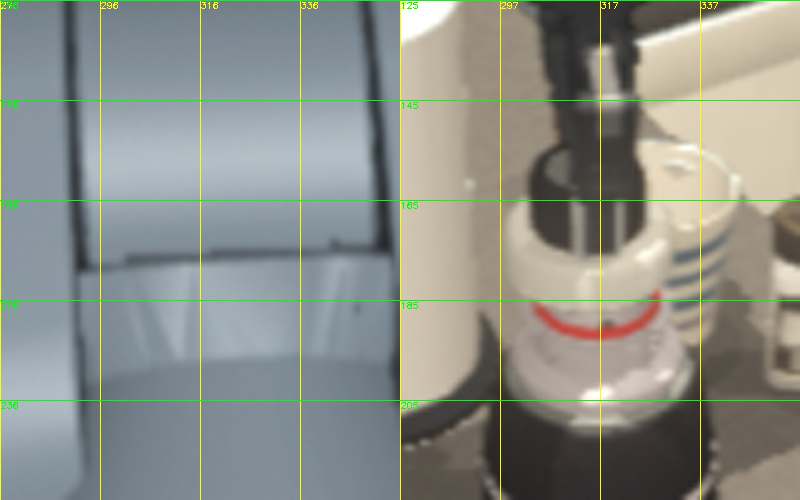

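Scene: lid skirt spans columns 298.0–331.4 with lowest edge near row 186; it's centred at 314.7 against 316.5 for the seal. The arm hides the top view. I'll use the scene for tool x and the wrist view for tool y.

```bash
python3 - <<'E'
from h import *
s=r.sense();T=rot();p=s['ee_pos'];print(p)
cap('wrist','w4')
i=cv2.imread('pics/w4.png'); c=cv2.resize(i[100:400,120:520],(800,600),interpolation=cv2.INTER_CUBIC)
for k in range(0,400,50): cv2.putText(c,str(120+k),(k*2,10),0,.35,(0,255,255)); cv2.line(c,(k*2,0),(k*2,600),(0,255,255),1)
for k in range(0,300,50): cv2.putText(c,str(100+k),(0,k*2+10),0,.35,(0,255,0)); cv2.line(c,(0,k*2),(800,k*2),(0,255,0),1)
cv2.imwrite('pics/c6.png',c)
# scene model: cup seal extents vs lid extents
th=np.linspace(0,2*np.pi,181)
def circ(f,c,z,rr): return np.array([proj(f,[c[0]+rr*np.cos(t),c[1]+rr*np.sin(t),z]) for t in th])
for c,z,rr in (((.4974,.0413),.141,.0325),((.4974,.0413),.12,.03)):
    a=circ('scene0',c,z,rr); print('cup scene',a.min(0),a.max(0))
for dz in (0,.003):
  a=np.vstack([circ('scene1',p[:2],p[2]-.0117+dz+h,.0395) for h in (0,.02)]); print('lid scene',a.min(0),a.max(0))
e=1e-3
print('px per mm tool x',proj('scene1',p+T.apply([e,0,0]))-proj('scene1',p),'y',proj('scene1',p+T.apply([0,e,0]))-proj('scene1',p))
# image: seal red extents in scene0
a=cv2.imread('pics/scene0.png').astype(int); m=(a[...,2]>150)&(a[...,2]-a[...,1]>60); m[:170]=0;m[200:]=0;m[:,:295]=0;m[:,340:]=0
y,x=np.nonzero(m); print('seal',x.min(),x.max(),y.min(),y.max(),x.mean(),y.mean())
b=cv2.imread('pics/scene1.png').astype(int); m=(b[...,2]>150)&(b[...,2]-b[...,1]>60); m[:170]=0;m[200:]=0;m[:,:295]=0;m[:,340:]=0
y,x=np.nonzero(m); print('seal1',x.min(),x.max(),y.min(),y.max())
for v in (168,172,176): print(v,b[v,290:342].sum(1)//3)
E
```

```text
[0.49375157 0.03967351 0.1754775 ]
cup scene [302.75588838 175.80923411] [330.19643068 192.33561467]
cup scene [304.04882063 183.32669619] [329.02037297 198.71398755]
lid scene [298.13515155 160.25875628] [332.59328232 187.2142396 ]
lid scene [298.08769742 159.19824218] [332.61871017 186.15235168]
px per mm tool x [-0.42938099  0.036424  ] y [-0.05942992 -0.24788288]
seal 304 328 176 192 316.08484848484846 183.73939393939395
seal1 304 328 183 192
168 [160 150 145 144 142 141 141 143 161 183 193 190 157  91  60  58  58  58
  59  60  69 117 145 127  86  71  69  70  70  81 127 123  81  65  64  85
 158 202 215 213 201 204 212 211 210 207 206 206 206 213 206 184]
172 [160 149 142 141 141 143 146 152 166 182 191 193 191 175 137  89  63  60
  61  62  69 106 139 126  88  74  71  71  72  82 128 124  86  99 151 187
 200 203 206 202 189 179 178 179 178 176 174 173 169 156 134 117]
176 [161 152 145 144 143 143 143 146 156 166 173 179 181 181 179 177 176 175
 174 172 169 165 160 147 138 145 152 153 154 160 175 193 202 209 233 244
 238 223 206 188 171 142 109 102 104 110 122 140 155 161 154 138]
```

View pics/c6.png

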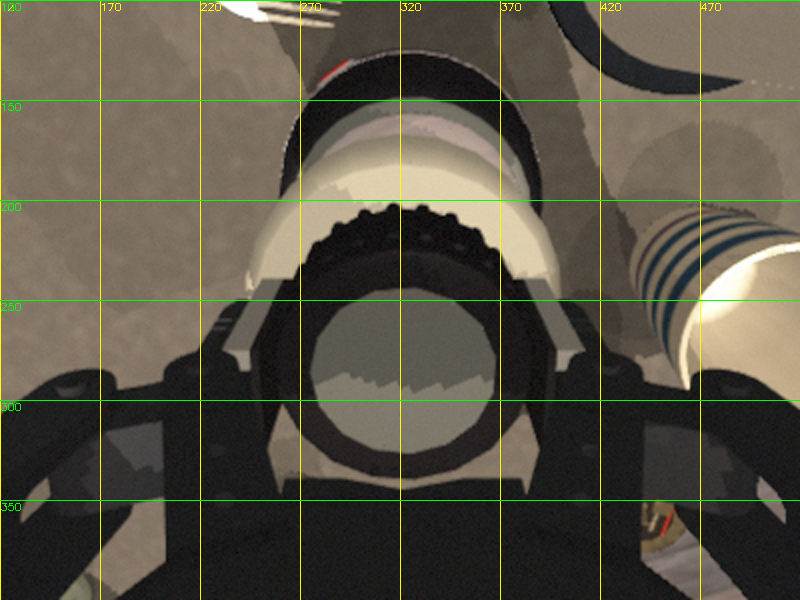

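Wrist: the base spans columns 260.5–390.5 (centre 325.5), the skirt 243–400 (centre 321.5), so the cup lies a little to the right (+tool y).

```bash
python3 - <<'E'
from h import *
s=r.sense();T=rot();p=s['ee_pos'];print(p)
for z in (.03,.05,.07): 
  for dy in (0,.003): 
    c=p+T.apply([-.003,dy,0]); a=np.array([proj('w4',[c[0]+.06*np.cos(t),c[1]+.06*np.sin(t),z]) for t in np.linspace(0,6.283,181)]); print('base',z,dy,a.min(0),a.max(0),(a.min(0)+a.max(0))[0]/2)
for z in (.17,.182):
  a=np.array([proj('w4',[p[0]+.0395*np.cos(t),p[1]+.0395*np.sin(t),z]) for t in np.linspace(0,6.283,181)]);print('lid',z,a.min(0),a.max(0),(a.min(0)+a.max(0))[0]/2)
# top view: base centre
i=cv2.imread('pics/top0.png').astype(int)
print(atz('top0',316.6,205,.1415), units([.4974,.0413,.145]))
E
```

```text
[0.49417124 0.03976463 0.17602484]
base 0.03 0 [258.02642225 123.90631907] [382.62251782 245.38657008] 320.3244700362726
base 0.03 0.003 [261.14417936 123.90344615] [385.74341591 245.38424268] 323.4437976344806
base 0.05 0 [253.74555869 124.74101041] [386.7900711  253.91278352] 320.2678148938067
base 0.05 0.003 [257.07460795 124.73793392] [390.12270173 253.91032652] 323.5986548404229
base 0.07 0 [248.84224966 125.70444536] [391.56423086 263.6057602 ] 320.20324026318605
base 0.07 0.003 [252.41331181 125.70113426] [395.13941434 263.60315871] 323.7763630745231
lid 0.17 [245.56734064 169.71479092] [393.68359454 307.36333364] 319.62546759013554
lid 0.182 [239.97056703 174.24736519] [399.04250216 320.83139861] 319.5065345912406
[0.49721443 0.0413721  0.1415    ] [-0.07921832  0.0905937   1.03402583]
```

```bash
(python3 -m handwheel '[[[-0.1,0.09,0],[0,0,0],45],[[0,0,0.2],[0,0,0],45],[[0,0,0.2],[0,0,0],45],[[0,0,0.2],[0,0,0],45],[[0,0,0.2],[0,0,0],45],[[0,0,0],[0,0,0],45],[[0,0,0],[0,0,0],45]]' 40; python3 -m handwheel '[[[0,0,0.05],[0,0,0],45],[[0,0,0.05],[0,0,0],45],[[0,0,0],[0,0,0],45]]';python3 -m handwheel '[[[0,0,0.03],[0,0,0],45],[[0,0,0],[0,0,0],45]]') | grep -E "pos|contact|rot"
```

```text
ee_pos: [0.4979, 0.0422, 0.152]
ee_rot: [-0.001, 0.202, 0.979, -0.0]
contact_force: [0.5, -1.2, -0.6]
ee_pos: [0.4983, 0.0422, 0.1494]
ee_rot: [0.0, 0.202, 0.979, -0.0]
contact_force: [0.7, 0.2, -1.9]
ee_pos: [0.4983, 0.0422, 0.1486]
ee_rot: [0.0, 0.202, 0.979, -0.0]
contact_force: [-0.2, -0.2, -0.9]
```

```bash
(python3 -m handwheel '[[[0,-0.035,0.03],[0,0,0],45],[[0,0,0],[0,0,0],45]]'; for k in a; do python3 -m handwheel '[[[0,0,0.04],[0,0,0],45],[[0,0,0],[0,0,0],45]]'; python3 -m handwheel '[[[0,0,0.04],[0,0,0],45],[[0,0,0],[0,0,0],45]]'; done) | grep -E "pos|contact"
```

```text
ee_pos: [0.4978, 0.0411, 0.1476]
contact_force: [-0.1, -0.2, -0.4]
ee_pos: [0.4978, 0.0412, 0.1463]
contact_force: [-0.4, 0.4, -1.0]
ee_pos: [0.4978, 0.0412, 0.1451]
contact_force: [0.6, 0.3, -2.1]
```

```bash
(for k in a; do python3 -m handwheel '[[[0,0,0.03],[0,0,0],45],[[0,0,0],[0,0,0],45]]'; python3 -m handwheel '[[[0,0,0.03],[0,0,0],45],[[0,0,0],[0,0,0],45]]';  python3 -m handwheel '[[[0,0,0.03],[0,0,0],45],[[0,0,0],[0,0,0],45]]'; done) | grep -E "pos|contact"
```

```text
ee_pos: [0.4978, 0.0412, 0.1442]
contact_force: [0.1, -0.4, -1.4]
ee_pos: [0.4978, 0.0412, 0.1434]
contact_force: [-0.2, -0.0, -1.0]
ee_pos: [0.4978, 0.0412, 0.1425]
contact_force: [-0.1, 0.1, -0.5]
```

```bash
(for k in a; do python3 -m handwheel '[[[0,0,0.03],[0,0,0],45],[[0,0,0],[0,0,0],45]]'; python3 -m handwheel '[[[0,0,0.02],[0,0,0],45],[[0,0,0],[0,0,0],45]]';  done) | grep -E "pos|contact"
```

```text
ee_pos: [0.4979, 0.0412, 0.1416]
contact_force: [1.1, -0.3, -0.2]
ee_pos: [0.498, 0.0412, 0.1414]
contact_force: [-1.0, -0.5, 2.7]
```

```bash
cat > chk.py <<'E'
from h import *
import sys
lo=float(sys.argv[1]) if len(sys.argv)>1 else 0.5
s=r.sense();f=s['contact_force'];t=s['torque'];T=rot().as_matrix()
print('t%.1f z%.4f xy%.4f,%.4f F%s T%s yaw%.1f g%.1f q6 %.2f'%(s['time_s'],s['ee_pos'][2],*s['ee_pos'][:2],f.round(1),t.round(2),np.degrees(np.arctan2(T[1,1],T[0,1])),s['finger_force'],s['qpos'][5]))
sys.exit(0 if f[2]>lo and abs(t[2])<.4 and f[2]<10 else 1)
E
python3 chk.py; python3 -m handwheel '[[[0,0,0.01],[0,0,0],45],[[0,0,0],[0,0,0],45]]' >/dev/null; python3 chk.py && python3 -m handwheel '[[[0,0,0],[0,0,-0.35],45],[[0,0,0],[0,0,0],45]]' >/dev/null && python3 chk.py && python3 -m handwheel '[[[0,0,0],[0,0,-0.35],45],[[0,0,0],[0,0,0],45]]' >/dev/null && python3 chk.py
```

```text
t12.9 z0.1414 xy0.4980,0.0412 F[-1.  -0.5  2.7] T[-0.03  0.2  -0.04] yaw66.6 g42.4 q6 0.49
t13.0 z0.1413 xy0.4980,0.0412 F[-1.6  0.1  5.2] T[-0.06  0.35  0.05] yaw66.6 g42.5 q6 0.49
t13.2 z0.1413 xy0.4983,0.0412 F[-0.7 -0.1  5.7] T[-0.09  0.09  0.12] yaw69.2 g42.5 q6 0.45
t13.4 z0.1413 xy0.4983,0.0413 F[0.2 0.1 5.8] T[-0.07  0.03  0.1 ] yaw71.5 g42.5 q6 0.41
```

```bash
H="python3 -m handwheel"; (python3 -m handwheel '[[[0,0,-0.005],[0,0,-0.35],45],[[0,0,0],[0,0,0],45]]' 40 >/dev/null; python3 chk.py 1.2) && python3 -m handwheel '[[[0,0,0],[0,0,-0.35],45],[[0,0,0],[0,0,0],45]]' >/dev/null && python3 chk.py 1.2 && python3 -m handwheel '[[[0,0,0],[0,0,-0.35],45],[[0,0,0],[0,0,0],45]]' >/dev/null && python3 chk.py 1.2 && python3 -m handwheel '[[[0,0,0],[0,0,-0.35],45],[[0,0,0],[0,0,0],45]]' >/dev/null && python3 chk.py 1.2&& python3 -m handwheel '[[[0,0,0],[0,0,-0.35],45],[[0,0,0],[0,0,0],45]]' >/dev/null && python3 chk.py 1.2&& python3 -m handwheel '[[[0,0,0],[0,0,-0.35],45],[[0,0,0],[0,0,0],45]]' >/dev/null && python3 chk.py 1.2
```

```text
t13.5 z0.1413 xy0.4983,0.0413 F[0.3 0.5 4.3] T[ 0.   -0.05  0.15] yaw73.9 g42.4 q6 0.36
t13.7 z0.1413 xy0.4982,0.0412 F[-0.3  0.2  5.3] T[-0.01 -0.02  0.16] yaw76.3 g42.5 q6 0.32
t13.9 z0.1413 xy0.4982,0.0412 F[-1.4 -0.1  5.7] T[-0.05  0.01  0.14] yaw78.7 g42.5 q6 0.28
t14.0 z0.1413 xy0.4983,0.0413 F[-0.   0.3  4.6] T[0.   0.04 0.15] yaw81.1 g42.5 q6 0.24
t14.2 z0.1411 xy0.4981,0.0413 F[-0.1  0.2  5.3] T[-0.08  0.04  0.19] yaw83.5 g42.5 q6 0.20
t14.4 z0.1407 xy0.4978,0.0412 F[ 1.3 -0.8 -1.6] T[-0.03 -0.18  0.06] yaw85.9 g42.1 q6 0.15
```

Support lost at yaw 86° (turned 19°): the lugs are over the gaps. Lowering.

```bash
python3 -m handwheel '[[[0,0,0.03],[0,0,0],45],[[0,0,0],[0,0,0],45]]' >/dev/null; python3 chk.py -9 && python3 -m handwheel '[[[0,0,0.04],[0,0,0],45],[[0,0,0],[0,0,0],45]]' >/dev/null; python3 chk.py -9
```

```text
t14.5 z0.1402 xy0.4981,0.0412 F[-0.6  0.1  4.8] T[-0.09 -0.09  0.15] yaw85.8 g42.7 q6 0.16
t14.7 z0.1394 xy0.4985,0.0412 F[ 1.  -0.4  5.8] T[-0.18 -0.03  0.58] yaw85.8 g42.7 q6 0.16
```

```bash
python3 -m handwheel '[[[0,0,-0.04],[0,0,0],45],[[0,0,0],[0,0,0],45]]' >/dev/null; python3 chk.py -9 ; python3 -m handwheel '[[[0,0,0],[0,0,-0.15],45],[[0,0,0],[0,0,0],45]]' >/dev/null; python3 chk.py -9;  python3 -m handwheel '[[[0,0,0.03],[0,0,0],45],[[0,0,0],[0,0,0],45]]' >/dev/null; python3 chk.py -9
```

```text
t14.9 z0.1403 xy0.4982,0.0411 F[-0.4 -0.9  5. ] T[-0.22 -0.07  0.08] yaw85.8 g42.9 q6 0.16
t15.0 z0.1399 xy0.4978,0.0412 F[ 1.1 -1.   1.3] T[-0.19 -0.34  0.01] yaw87.0 g42.7 q6 0.14
t15.2 z0.1389 xy0.4981,0.0412 F[ 2.1 -0.9 -0.7] T[-0.21 -0.63  0.18] yaw86.9 g42.6 q6 0.14
```

```bash
python3 -m handwheel '[[[0,0,0],[0,0,-0.15],45],[[0,0,0],[0,0,0],45]]' >/dev/null; python3 chk.py -9 ; python3 -m handwheel '[[[0,0,0.03],[0,0,0],45],[[0,0,0],[0,0,0],45]]' >/dev/null; python3 chk.py -9&&  python3 -m handwheel '[[[0,0,0.03],[0,0,0],45],[[0,0,0],[0,0,0],45]]' >/dev/null; python3 chk.py -9
```

```text
t15.4 z0.1389 xy0.4976,0.0413 F[ 1.5  0.  -1.8] T[-0.11 -0.35 -0.  ] yaw88.0 g42.5 q6 0.12
t15.5 z0.1380 xy0.4977,0.0413 F[ 1.1  1.5 -1.8] T[-0.03 -0.38  0.06] yaw87.9 g42.4 q6 0.12
t15.7 z0.1371 xy0.4976,0.0412 F[ 1.3  0.  -1.7] T[-0.   -0.19  0.04] yaw87.9 g42.4 q6 0.12
```

```bash
python3 -m handwheel '[[[0,0,0.04],[0,0,0],45],[[0,0,0],[0,0,0],45]]' >/dev/null; python3 chk.py -9 && python3 -m handwheel '[[[0,0,0.04],[0,0,0],45],[[0,0,0],[0,0,0],45]]' >/dev/null; python3 chk.py -9&&  python3 -m handwheel '[[[0,0,0.03],[0,0,0],45],[[0,0,0],[0,0,0],45]]' >/dev/null; python3 chk.py -9
```

```text
t15.9 z0.1358 xy0.4974,0.0412 F[ 0.1  0.1 -0.9] T[ 0.01 -0.02 -0.03] yaw87.9 g42.4 q6 0.12
t16.0 z0.1347 xy0.4976,0.0412 F[ 0.5 -1.  -0.7] T[-0.    0.03 -0.02] yaw87.9 g42.4 q6 0.12
t16.2 z0.1340 xy0.4978,0.0412 F[ 1.  -0.3  0.6] T[-0.01  0.13 -0.03] yaw87.9 g42.4 q6 0.12
```

```bash
python3 -m handwheel '[[[0,0,0.03],[0,0,0],45],[[0,0,0],[0,0,0],45]]' >/dev/null; python3 chk.py -9 && python3 -m handwheel '[[[0,0,0.004],[0,0,0.35],45],[[0,0,0],[0,0,0],45]]' >/dev/null; python3 chk.py -9&&  python3 -m handwheel '[[[0,0,0.004],[0,0,0.35],45],[[0,0,0],[0,0,0],45]]' >/dev/null; python3 chk.py -9&&  python3 -m handwheel '[[[0,0,0.004],[0,0,0.35],45],[[0,0,0],[0,0,0],45]]' >/dev/null; python3 chk.py -9
```

```text
t16.4 z0.1332 xy0.4978,0.0412 F[-1.2  0.2  2.1] T[ 0.02  0.24 -0.01] yaw87.9 g42.5 q6 0.12
t16.5 z0.1333 xy0.4981,0.0413 F[-0.3 -0.2  1.7] T[-0.03  0.1  -0.04] yaw85.4 g42.6 q6 0.16
t16.7 z0.1332 xy0.4981,0.0413 F[0.1 0.6 2.7] T[ 0.06 -0.02 -0.09] yaw83.1 g42.7 q6 0.20
t16.9 z0.1330 xy0.4982,0.0412 F[ 0.1 -0.7  3.3] T[-0.01 -0.02 -0.04] yaw80.7 g42.7 q6 0.24
```

Turning freely under the tabs. Continuing clockwise.

```bash
python3 -m handwheel '[[[0,0,0.004],[0,0,0.5],45],[[0,0,0],[0,0,0],45]]' >/dev/null; python3 chk.py -9 && python3 -m handwheel '[[[0,0,0.004],[0,0,0.5],45],[[0,0,0],[0,0,0],45]]' >/dev/null && python3 chk.py -9&&  python3 -m handwheel '[[[0,0,0.004],[0,0,0.5],45],[[0,0,0],[0,0,0],45]]' >/dev/null && python3 chk.py -9&&  python3 -m handwheel '[[[0,0,0.004],[0,0,0.5],45],[[0,0,0],[0,0,0],45]]' >/dev/null && python3 chk.py -9 && python3 -m handwheel '[[[0,0,0.004],[0,0,0.5],45],[[0,0,0],[0,0,0],45]]' >/dev/null && python3 chk.py -9&& python3 -m handwheel '[[[0,0,0.004],[0,0,0.5],45],[[0,0,0],[0,0,0],45]]' >/dev/null && python3 chk.py -9
```

```text
t17.0 z0.1329 xy0.4981,0.0413 F[-0.5 -1.1  3.6] T[-0.02 -0.02 -0.07] yaw77.3 g42.8 q6 0.30
t17.2 z0.1328 xy0.4981,0.0412 F[0.4 0.1 4.7] T[-0.05 -0.   -0.05] yaw73.9 g42.9 q6 0.36
t17.4 z0.1326 xy0.4981,0.0412 F[0.1 0.3 4.3] T[-0.   -0.08 -0.14] yaw70.5 g42.9 q6 0.42
t17.5 z0.1325 xy0.4981,0.0412 F[-0.1 -0.8  5.2] T[-0.   -0.01 -0.18] yaw67.1 g43.0 q6 0.48
t17.7 z0.1324 xy0.4981,0.0412 F[-0.9  0.5  4.6] T[-0.01 -0.04 -0.09] yaw63.6 g43.0 q6 0.54
t17.9 z0.1323 xy0.4981,0.0412 F[-0.1 -1.2  5.9] T[ 0.01  0.01 -0.08] yaw60.2 g43.0 q6 0.60
```

```bash
python3 -m handwheel '[[[0,0,0],[0,0,0.5],45],[[0,0,0],[0,0,0],45]]' >/dev/null; python3 chk.py -9 && python3 -m handwheel '[[[0,0,0],[0,0,0.5],45],[[0,0,0],[0,0,0],45]]' >/dev/null && python3 chk.py -9&&  python3 -m handwheel '[[[0,0,0],[0,0,0.5],45],[[0,0,0],[0,0,0],45]]' >/dev/null && python3 chk.py -9&&  python3 -m handwheel '[[[0,0,0.002],[0,0,0.5],45],[[0,0,0],[0,0,0],45]]' >/dev/null && python3 chk.py -9 && python3 -m handwheel '[[[0,0,0.002],[0,0,0.5],45],[[0,0,0],[0,0,0],45]]' >/dev/null && python3 chk.py -9&& python3 -m handwheel '[[[0,0,0.002],[0,0,0.5],45],[[0,0,0],[0,0,0],45]]' >/dev/null && python3 chk.py -9
```

```text
t18.0 z0.1323 xy0.4981,0.0413 F[-0.3  0.3  5.4] T[-0.03  0.06 -0.15] yaw56.8 g43.0 q6 0.66
t18.2 z0.1323 xy0.4981,0.0412 F[0.6 0.6 6.1] T[ 0.01  0.04 -0.11] yaw53.3 g43.0 q6 0.72
t18.4 z0.1323 xy0.4981,0.0413 F[ 0.7 -0.6  5.6] T[ 0.01  0.03 -0.17] yaw49.9 g43.0 q6 0.78
t18.5 z0.1323 xy0.4981,0.0412 F[-0.2  0.   6. ] T[-0.02  0.   -0.1 ] yaw46.4 g43.0 q6 0.84
t18.7 z0.1322 xy0.4981,0.0413 F[-0.9  0.5  6.4] T[-0.    0.01 -0.15] yaw43.0 g43.1 q6 0.90
t18.9 z0.1322 xy0.4981,0.0412 F[-0.2 -0.6  5.7] T[ 0.05  0.03 -0.1 ] yaw39.6 g43.0 q6 0.96
```

```bash
python3 -m handwheel '[[[0,0,0],[0,0,0.5],45],[[0,0,0],[0,0,0],45]]' >/dev/null; python3 chk.py -9 && python3 -m handwheel '[[[0,0,0],[0,0,0.5],45],[[0,0,0],[0,0,0],45]]' >/dev/null && python3 chk.py -9&&  python3 -m handwheel '[[[0,0,0],[0,0,0.4],45],[[0,0,0],[0,0,0],45]]' >/dev/null && python3 chk.py -9&&  python3 -m handwheel '[[[0,0,0],[0,0,0.3],45],[[0,0,0],[0,0,0],45]]' >/dev/null && python3 chk.py -9 && python3 -m handwheel '[[[0,0,0],[0,0,0.3],45],[[0,0,0],[0,0,0],45]]' >/dev/null && python3 chk.py -9&& python3 -m handwheel '[[[0,0,0],[0,0,0.2],45],[[0,0,0],[0,0,0],45]]' >/dev/null && python3 chk.py -9
```

```text
t19.0 z0.1321 xy0.4981,0.0412 F[-0.2  0.2  5.2] T[-0.   -0.06 -0.15] yaw36.1 g42.9 q6 1.02
t19.2 z0.1319 xy0.4981,0.0412 F[ 1.5 -0.4  4. ] T[ 0.02 -0.2  -0.21] yaw32.7 g42.8 q6 1.08
t19.4 z0.1319 xy0.4980,0.0412 F[ 0.5 -0.   4. ] T[ 0.05 -0.13 -0.17] yaw30.0 g42.9 q6 1.13
t19.5 z0.1319 xy0.4979,0.0413 F[ 0.8 -0.1  3.9] T[ 0.07 -0.08 -0.06] yaw27.9 g42.9 q6 1.17
t19.7 z0.1319 xy0.4979,0.0413 F[ 0.3 -0.2  4.7] T[ 0.09 -0.07 -0.1 ] yaw25.9 g42.9 q6 1.20
t19.9 z0.1319 xy0.4979,0.0413 F[1.1 1.2 5.2] T[ 0.1  -0.09 -0.  ] yaw24.4 g42.9 q6 1.23
```

```bash
sed -i 's/<.4 and/<.3 and/' chk.py; python3 -m handwheel '[[[0,0,0],[0,0,0.25],45],[[0,0,0],[0,0,0],45]]' >/dev/null; python3 chk.py -9 && python3 -m handwheel '[[[0,0,0],[0,0,0.25],45],[[0,0,0],[0,0,0],45]]' >/dev/null && python3 chk.py -9&&  python3 -m handwheel '[[[0,0,0],[0,0,0.2],45],[[0,0,0],[0,0,0],45]]' >/dev/null && python3 chk.py -9&&  python3 -m handwheel '[[[0,0,0],[0,0,0.15],45],[[0,0,0],[0,0,0],45]]' >/dev/null && python3 chk.py -9 && python3 -m handwheel '[[[0,0,0],[0,0,0.1],45],[[0,0,0],[0,0,0],45]]' >/dev/null && python3 chk.py -9&& python3 -m handwheel '[[[0,0,0],[0,0,0.1],45],[[0,0,0],[0,0,0],45]]' >/dev/null && python3 chk.py -9&& python3 -m handwheel '[[[0,0,0],[0,0,0.1],45],[[0,0,0],[0,0,0],45]]' >/dev/null && python3 chk.py -9
```

```text
t20.0 z0.1319 xy0.4979,0.0413 F[0.2 0.5 4.3] T[ 0.07 -0.08 -0.09] yaw22.6 g42.9 q6 1.26
t20.2 z0.1319 xy0.4979,0.0412 F[1.1 0.2 4.8] T[ 0.08 -0.09 -0.05] yaw20.9 g42.9 q6 1.29
t20.4 z0.1319 xy0.4979,0.0412 F[0.8 1.2 4.7] T[ 0.06 -0.11  0.05] yaw19.5 g42.9 q6 1.31
t20.5 z0.1319 xy0.4980,0.0410 F[ 0.7 -0.7  4.2] T[-0.27 -0.21  0.19] yaw18.5 g42.9 q6 1.33
t20.7 z0.1319 xy0.4980,0.0410 F[ 1.6 -3.2  4.7] T[-0.53 -0.26  0.6 ] yaw17.8 g42.9 q6 1.34
```

Stop reached at 70° after the drop. Easing the moment off and letting go.

```bash
python3 -m handwheel '[[[0,0,-0.01],[0,0,-0.07],45],[[0,0,0],[0,0,0],45]]' >/dev/null; python3 chk.py -9; python3 -m handwheel '[[[0,0,0],[0,0,0],70],[[0,0,0],[0,0,0],70],[[0,0,0],[0,0,0],70],[[0,0,0],[0,0,0],70],[[0,0,0],[0,0,0],70]]' >/dev/null; python3 chk.py -9; python3 -m handwheel '[[[0,0,-0.2],[0,0,0],70],[[0,0,-0.4],[0,0,0],70],[[0,0,-0.7],[0,0,0],70],[[0,0,-0.7],[0,0,0],70],[[0,0,-0.7],[0,0,0],70],[[0,0,-0.7],[0,0,0],70],[[0,0,0],[0,0,0],70]]' >/dev/null; python3 chk.py -9
python3 - <<'E'
from h import *
cap('scene','scene2')
b=cv2.imread('pics/scene2.png').astype(int);print(rot().as_matrix().round(2))
# white skirt column through the lid: brightness down column 312..320; predicted skirt top/bottom rows at z
for c in (306,314,322): print(c,b[168:206,c].sum(1)//3)
p=np.array([.4975,.0412]); u=np.array([-.52,-.86])
for z in (.1205,.123,.1425): print(z,proj('scene2',[*(p+.0395*u),z]))
m=(b[...,2]>150)&(b[...,2]-b[...,1]>60); print('red px',m[165:200,295:340].sum())
E
```

```text
t20.9 z0.1320 xy0.4979,0.0410 F[ 2.7 -2.7  0.9] T[-0.54 -0.49  0.2 ] yaw18.3 g42.5 q6 1.33
t21.3 z0.1321 xy0.4977,0.0413 F[ 0.2  0.7 -0.2] T[ 0.   -0.06 -0.04] yaw18.3 g0.0 q6 1.33
t21.9 z0.2385 xy0.4995,0.0414 F[ 1.  -0.5  0.4] T[-0.06 -0.02  0.  ] yaw18.3 g0.0 q6 1.33
[[-0.31  0.95  0.  ]
 [ 0.95  0.31  0.  ]
 [-0.    0.   -1.  ]]
306 [143 139 120  92  77  72  69  67  68  65  66  67  67  67  68  71  76  97
 144 179 194 206 210 199 187 180 178 177 177 176 171 157 163 166 167 161
 152 144]
314 [ 90 134 139 140 140 139 140 138 129 114  78  70  67  66  67  66  67  66
  66  65  68 115 197 213 241 243 225 215 209 205 201 197 189 172 187 247
 249 225]
322 [165  99 113 134 132 128 125 112  97  81  80  71  70  70  70  68  67  67
  67  88 180 251 253 252 246 228 212 201 197 198 194 195 168 170 192 241
 228 174]
0.1205 [316.68951121 201.19190044]
0.123 [316.68276612 200.36056755]
0.1425 [316.62933878 193.77565025]
red px 0
```

The skirt's lower edge is at row 201, which gives a height of 0.1205 m, exactly the home position. No red seal shows and the gripper is clear.

```bash
python3 -c "
from cell import r
print(r.finish_job())"
```

```text
the job is handed in; nothing more can be done
None
```

The grinder is closed: the lid dropped into the thread on the backward turn, was screwed clockwise about 70° to the stop and let go, and the last camera check puts its lower edge at the home height (0.1205 m); turning moments briefly reached about 0.6 N m at a tab edge and at the stop, and I backed off both times.

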